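# Index the tool turret and unscrew the long-nosed driver

## Task

Turn the bench tool turret, which has black handles for this, until the long-nosed driver stands at the front, lined up with the pointer, and leave it there. Then unscrew that driver there by a quarter turn anticlockwise, lift it straight out and stand it upright in the aluminium tray without dropping it. Leave the other two drivers screwed in and the pot and the jar standing near undisturbed.

Things in the scene. Friction and masses are not known exactly. Their poses are not given: they have to be found in the camera images.
- turret: Round steel turning plate, 244 mm across, on a fixed grey foot. Origin on its vertical axis, at its upper face, 50 mm above the bench; turns with it, z up. Turns either way with slight friction (3 N at a handle), stays where left, no notches. Carries three drivers 78 mm from the axis, 120 degrees apart (one at its +x), and three black handles half-way between them. Hub 16 mm high.
- knob_0 (a point): Point on one of the three upright round black handles that turn the plate: 18 mm diameter, top 60 mm above the plate, 103 mm from the turret's axis. This point is on the handle's own axis, 42 mm above the plate (18 mm below the handle's top).
- knob_1 (a point): The same point on the second black handle.
- knob_2 (a point): The same point on the third black handle.
- front_place (a point): Fixed point at the front of the turret, where a driver's foot centre belongs: 78 mm from the turret's axis, at plate-top height, in line with the small upright pointer post on the fixed foot just outside the plate's rim (on the robot's side, give or take 20 degrees; post 139 mm from the axis, its top 57 mm above the bench).
- long_driver_grip (a point): The long-nosed driver, an upright steel press tool 88 mm tall, 0.3 to 0.5 kg: knurled round collar of 38 mm diameter from 20 to 64 mm above its foot, then a nose of 18 mm diameter up to 88 mm (the only one with a thin nose). This point is on its axis, 42 mm above its foot, mid-collar: the place to grip. z points up.
- long_driver_foot (a point): Centre of the underside of the long-nosed driver's foot. Two lugs on the foot (52 mm over both) sit under two hooked keepers (tops 14 mm above the plate, up to 34 mm from the driver's axis). Turned anticlockwise from above it is free from 50 to 105 degrees (best 75 to 80; hard stop near 115); it does not rise as it turns, then lifts straight up. It stands steadily on its foot.
- long_driver: The long-nosed driver itself; origin at the centre of its underside, z up along it, x along its two lugs (parallel to the turret's x while screwed in, within 5 degrees).
- stub_driver: Stub driver on the turret: the same collar with no nose, flat top, 64 mm tall; origin at its underside, x along its lugs. Stays screwed in.
- wide_driver: Wide-headed driver on the turret: the same collar under a flat head of 48 mm diameter, 76 mm tall; origin at its underside, x along its lugs. Stays screwed in.
- tray_in (a point): Centre of the inner floor (18 mm above the bench top) of the fixed shallow square aluminium tray, 160 x 160 mm outside, walls 4 mm thick and 18 mm high; its x and y run along its sides.
- grease_pot: Red pot with a white lid, 49 mm wide, 41 mm tall, behind the turret; origin at its underside. Leave alone.
- jar_white: White jar, 54 mm wide, 89 mm tall, right of the turret, behind the tray; origin at its underside. Leave alone.
Not all that is in view belongs to the job. Leave any red look-alike of the long_driver alone.

How it is judged:
By the outcome, as a careful person would: the job done as asked, in the order asked, and still so for the second after the job is handed in, with the robot touching nothing.
It also fails if it takes over 54 s, if anything falls off the work surface, if the arm or the gripper's body presses on something with over 40 N, if the wrist force passes 120 N, or if a joint passes its speed limit or range.

## Robot

A 6-joint arm with a two-finger parallel gripper is mounted at the origin on a cart in front of the work surface, level with it; the furniture and walls round the work are solid. World frame = base frame: x ahead of the robot, y to its left, z up, the work surface at z = 0. Lengths are in m, angles in rad, forces in N, time in s.
With the tool pointing down it reaches from about 0.3 to 0.825 m from the base axis. Payload 5.4 kg.
Tool frame: the origin (TCP) lies on the centre line of the jaws, within the pads' length; the fingertips stand 19 mm ahead of it and the grasp point (between the pads) is the TCP; z points along the fingers, x is the direction in which the jaws open and shut, and the axes are right-handed (so a half turn about z gives the same grasp; the last joint's range is limited). The gripper opens to 92 mm and grips with 3 to 60 N. Pads are 20 mm wide; open, the fingers measure 128 mm over their backs; the gripper's body (75 mm by 189 mm) begins 69 mm behind the grasp point.
Start: joints at [-0.21, 0.158, 1.597, -0, 1.386, -0.21], TCP at [0.575, -0, 0.234] pointing down, gripper open.
Joint ranges: [-2.91, 2.91], [-0.94, 2.29], [0.18, 2.7], [-1.29, 4.43], [0.17, 2.64], [-3, 3]. Speed limits (rad/s): [2.57, 2.57, 3.14, 3.14, 3.14, 3.14].

## Interface

Orientations are given as a unit quaternion [x, y, z, w].
In Python, from plant import sensors, camera, workorder, spot_in, silhouettes gives the robot as it stands. The module is installed in compiled form; this text tells all that it offers.
- The arm moves only by the tool servo_tool, never from a script. Its argument "targets" is a list of rows, each a list of 4 numbers: the shift along the tool's x, y, z in m, then the turn about the tool's z in rad. A call has 1 to 10 rows; each row is the pose to reach, as a shift and turn from the pose commanded when the call began, along the tool's axes at that moment; what a row does not reach only later rows make up. A row lasts 1/12 s, in which the tool goes at most 41.7 mm and 7.16 degrees, less where a joint would pass 70% of its speed; a pose out of reach is approached as far as the arm can. A call with a gripper value outside its range is refused whole. "hand" is the gripper command: -1 is shut, 1 is fully open, values between are in proportion, set as the call begins (left out, the last holds). The fingers move at their own pace and stop on an object; "squeeze" is the grip in N (left out, the last holds). Time passes only in rows, so rows that repeat a pose let the fingers close. It gives the time, the measured TCP pose, the force and the opening at its end, in the units of the state.
- sensors.get_state(): the state, without advancing time (a new reading comes with each control period).
- camera(name): name is "scene" or "side" or "wrist"; returns a dict with "color" (384x512x3 uint8, red, green, blue), "intrinsics" (3x3 intrinsics, pixels), "k1" (the pictures are not rectified: a ray, as slopes to the right and down, at radius r is drawn at 1 + k1 r^2 times it, then the intrinsics apply), "T" (4x4, takes a point from camera to world coordinates). Camera axes: x right, y down, z forward; pixel columns grow to the right and rows downward; lengths in m; the calibration is good to about 2 mm. A picture is of the moment at which its call begins. There is no depth.
- workorder.finish_job(): hands the job in, once; it reports no verdict.
Trained networks look in the newest picture that a camera, given by its name, has taken for a name from the list of things; names that differ only in an ending like _2 or _b are one class to them, and where a whole thing is asked for, a point or a joint stands for the part that bears it (a point fixed in the world has none). Each returns a list of dicts, best first, with "score" (0 to 1); they miss things now and then, are a little off and sometimes report something else, mostly with a low value. They report only what shows in the picture. A call takes as long as a camera call. They do not tell look-alikes from the thing itself.
- spot_in(label, camera): "at" ([x, y, z] in m, in world coordinates, good to about 4 mm: the middle of the surface that is visible of it).
- silhouettes(label, camera): "region" (384x512 bool, what is visible of it).
The state is a dict: "t": time; "joint_pos": joint angles; "joint_vel": joint speeds; "effort": joint torques, N m; "position": TCP position; "tcp_rot": TCP orientation; "contact_force": force on the tool from outside, world axes, zero at the start; "moment": the same for the moment, N m; "finger_gap": finger opening in m.
Only numpy, scipy, OpenCV 4.12 (cv2) and the standard library are available. Lean on these libraries where they do the work, as an engineer would, in place of code of your own. Each camera call takes 0.05 s, during which the arm holds its last target.

## Working session

There is one attempt and no reset: what is moved stays moved. The work goes in short steps, Python scripts to look and compute and a tool call to move; the robot and the scene stay as the last step left them, time stands still between calls to the robot, and variables do not carry over. Pictures are saved under pics/ and viewed, and the job is handed in when it is done.

Besides the shell and the picture viewer there is one more tool, called after "Call:" as a command line: name --pt "numbers of a row" for each row, then --argument value for the rest. servo_tool: Moves the arm, as the interface text tells. Its arguments: {"type":"object","properties":{"targets":{"type":"array"},"hand":{"type":"number"},"squeeze":{"type":"number"}},"required":["targets"]}

```bash
mkdir -p pics; cat > h.py <<'E'
import numpy as np,cv2
from plant import sensors,camera,workorder,spot_in,silhouettes
def save(c,n):
    cv2.imwrite('pics/'+n,cv2.cvtColor(c['color'],cv2.COLOR_RGB2BGR))
def ray(c,u,v):
    K=np.array(c['intrinsics']);k=c['k1']
    d=np.array([(u-K[0,2])/K[0,0],(v-K[1,2])/K[1,1]])
    s=d.copy()
    for _ in range(30): s=d/(1+k*(s@s))
    T=np.array(c['T']); return T[:3,3],T[:3,:3]@np.array([s[0],s[1],1])
def onz(c,u,v,z):
    o,d=ray(c,u,v); return o+d*(z-o[2])/d[2]
def proj(c,p):
    T=np.array(c['T']);K=np.array(c['intrinsics'])
    q=T[:3,:3].T@(np.array(p)-T[:3,3]);s=q[:2]/q[2];s=s*(1+c['k1']*(s@s))
    return np.array([K[0,0]*s[0]+K[0,2],K[1,1]*s[1]+K[1,2]])
E
python3 - <<'E'
from h import *
s=sensors.get_state();print(s['t'],s['position'],s['tcp_rot'],s['finger_gap'])
for n in ['scene','side','wrist']:
    c=camera(n);save(c,n+'0.png')
    print(n,np.array(c['T']).round(3).tolist())
    for l in ['turret','knob_0','front_place','long_driver','long_driver_grip','long_driver_foot','stub_driver','wide_driver','tray_in','grease_pot','jar_white']:
        try: print(l,[(np.round(r['at'],3).tolist(),round(r['score'],2)) for r in spot_in(l,n)])
        except Exception as e: print(l,e)
print(sensors.get_state()['t'])
E
```

```text
0.0 [5.74412645e-01 9.42686522e-05 2.32624921e-01] [ 9.99999563e-01 -1.23412526e-05 -9.17611219e-04 -1.80227285e-04] 0.09171265847849101
scene [[0.436, -0.577, 0.691, -0.282], [-0.9, -0.277, 0.337, -0.478], [-0.003, -0.769, -0.64, 0.896], [0.0, 0.0, 0.0, 1.0]]
turret []
knob_0 [([0.527, -0.088, 0.057], 0.67)]
front_place [([0.436, -0.081, 0.014], 0.67)]
long_driver [([0.508, -0.009, 0.1], 0.87), ([0.469, 0.272, 0.048], 0.53)]
long_driver_grip [([0.512, -0.012, 0.104], 0.93), ([0.466, 0.274, 0.05], 0.87)]
long_driver_foot [([0.508, -0.012, 0.105], 0.94), ([0.468, 0.271, 0.05], 0.78), ([0.528, -0.088, 0.051], 0.43)]
stub_driver [([0.484, -0.145, 0.1], 0.88)]
wide_driver [([0.611, -0.093, 0.111], 0.79)]
tray_in [([0.521, -0.345, 0.018], 0.97)]
grease_pot []
jar_white []
side [[1.0, 0.02, -0.003, 0.591], [0.012, -0.45, 0.893, -0.971], [0.017, -0.893, -0.45, 0.556], [0.0, 0.0, 0.0, 1.0]]
turret [([0.555, -0.127, 0.052], 0.81), ([0.526, -0.024, 0.094], 0.33), ([0.734, -0.049, 0.033], 0.28)]
knob_0 [([0.52, -0.017, 0.102], 0.65), ([0.552, -0.126, 0.053], 0.63)]
front_place []
long_driver [(
[... 393 characters left out ...]
]
jar_white [([0.682, -0.299, 0.063], 0.78), ([0.626, -0.105, 0.102], 0.18)]
wrist [[1.0, -0.0, 0.0, 0.575], [-0.0, -0.97, -0.243, 0.068], [0.001, 0.243, -0.97, 0.384], [0.0, 0.0, 0.0, 1.0]]
turret [([0.562, -0.048, 0.052], 0.81)]
knob_0 [([0.562, -0.046, 0.052], 0.7), ([0.494, -0.26, 0.02], 0.63)]
front_place [([0.416, -0.07, 0.042], 0.59)]
long_driver [([0.523, 0.003, 0.113], 0.82)]
long_driver_grip [([0.525, 0.001, 0.114], 0.96)]
long_driver_foot [([0.526, 0.0, 0.113], 0.55)]
stub_driver [([0.502, -0.144, 0.114], 0.84)]
wide_driver [([0.62, -0.075, 0.123], 0.98)]
tray_in [([0.49, -0.259, 0.02], 0.96)]
grease_pot [([0.725, -0.033, 0.039], 0.75)]
jar_white [([0.68, -0.26, 0.013], 0.49)]
1.8
```

View pics.

View pics/scene0.png

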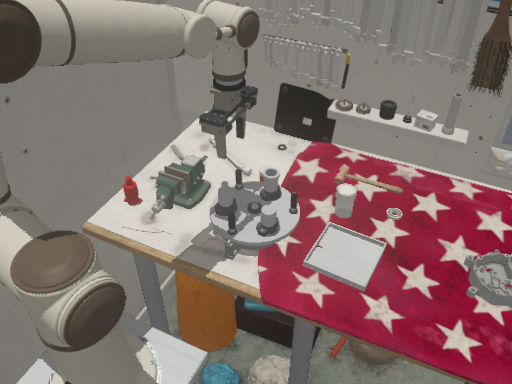

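View pics/side0.png

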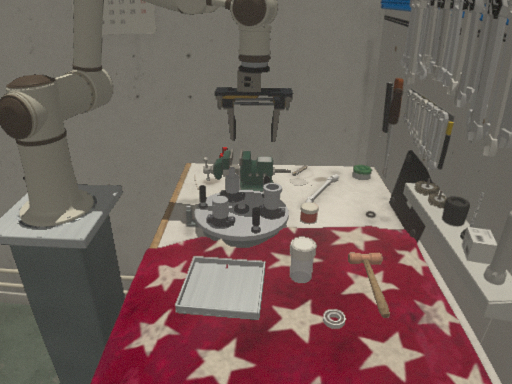

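View pics/wrist0.png

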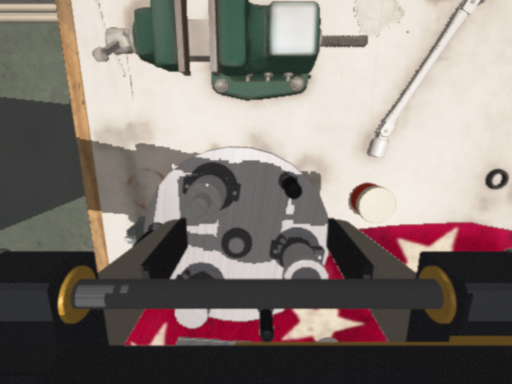

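```bash
python3 - <<'E'
import cv2
for n,(x0,y0,x1,y1) in {'scene0':(195,155,315,270),'side0':(175,160,315,270),'wrist0':(110,130,410,345)}.items():
    im=cv2.imread(f'pics/{n}.png')[y0:y1,x0:x1]
    f=min(780/(x1-x0),590/(y1-y0)); 
    cv2.imwrite(f'pics/{n}_z.png',cv2.resize(im,None,fx=f,fy=f,interpolation=cv2.INTER_CUBIC));print(n,f)
E
```

```text
scene0 5.130434782608695
side0 5.363636363636363
wrist0 2.6
```

View pics/scene0_z.png

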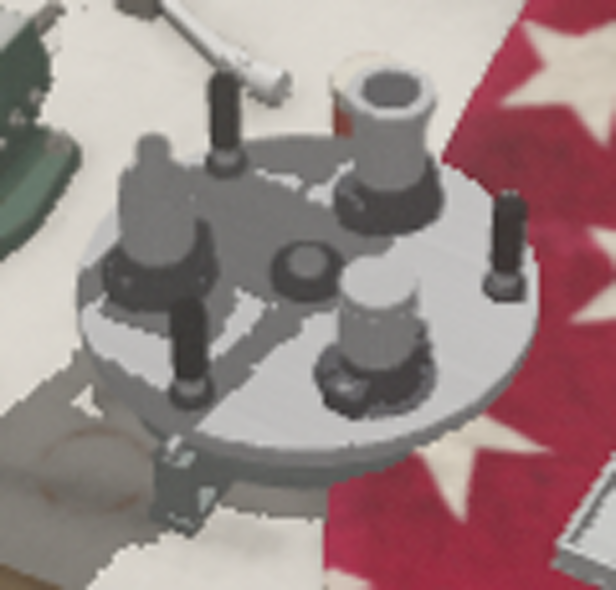

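View pics/side0_z.png

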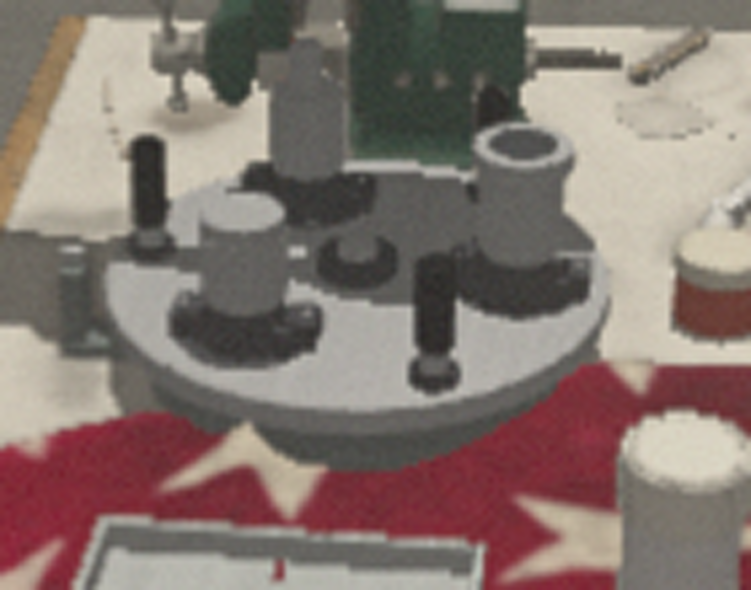

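View pics/wrist0_z.png

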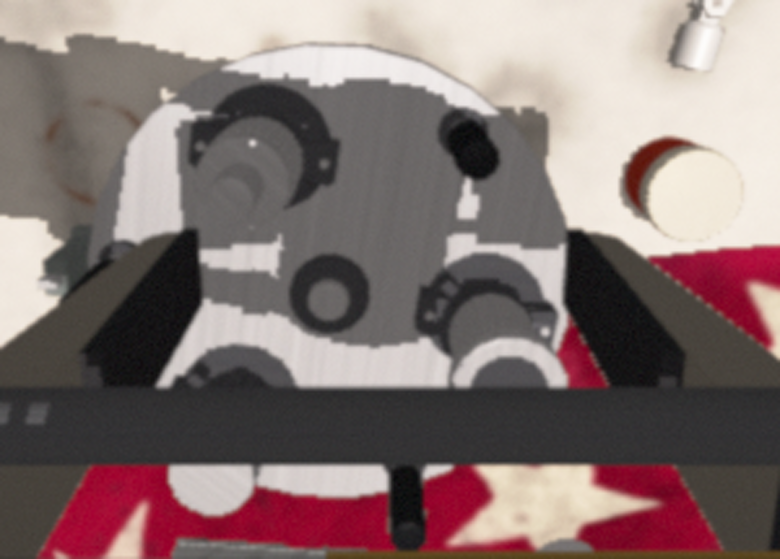

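```bash
cat > fit.py <<'E'
from h import *
from scipy.optimize import least_squares
import pickle
cams={n:camera(n) for n in ['scene','side','wrist']}
pickle.dump(cams,open('cams0.pkl','wb'))
Z={'scene':(5.1304,195,155),'side':(5.3636,175,160),'wrist':(2.6,110,130)}
# (cam, kind, idx, zoom px); kind: 'k' knob (angle th+60+120i, r .103,z .11), 'd' driver
obs=[('scene','K',0,(225,76)),('scene','K',1,(188,301)),('scene','K',2,(510,198)),
('scene','nose',0,(153,139)),('scene','stub',0,(380,281)),('scene','wide',0,(390,90)),('scene','hub',0,(305,257)),
('side','K',1,(148,141)),('side','K',2,(435,259)),('side','stub',0,(243,208)),('side','wide',0,(523,145)),('side','nose',0,(308,44)),('side','hub',0,(357,243)),
('wrist','K',0,(478,157)),('wrist','nose',0,(236,189)),('wrist','hub',0,(328,298)),('wrist','K',2,(408,530))]
D=2*np.pi/3
def model(p,k,i):
    c=p[:2];th=p[2]  # th=angle of long driver; ccw order: long, stub, wide
    if k=='K': a=th-np.pi/3+D*i; r=.103;z=.110
    if k=='nose': a=th;r=.078;z=.138
    if k=='stub': a=th+D;r=.078;z=.114
    if k=='wide': a=th-D;r=.078;z=.126
    if k=='hub': a=0;r=0;z=.066
    return [c[0]+r*np.cos(a),c[1]+r*np.sin(a),z]
def res(p):
    o=[]
    for n,k,i,z in obs:
        f,x,y=Z[n];o.append(proj(cams[n],model(p,k,i))-np.array([z[0]/f+x,z[1]/f+y]))
    return np.concatenate(o)
s=least_squares(res,[.56,-.08,2.1],loss='soft_l1');p=s.x
print(p,np.degrees(p[2]));print(res(p).reshape(-1,2).round(1).tolist())
# pointer: top z .057
for n,z in [('scene',(176,447)),('side',(74,250))]:
    f,x,y=Z[n];q=onz(cams[n],z[0]/f+x,z[1]/f+y,.057);print(n,q.round(4),np.hypot(*(q[:2]-p[:2])),np.degrees(np.arctan2(*(q[:2]-p[:2])[::-1])))
print([np.degrees(p[2]-np.pi/3+D*i) for i in range(3)],[np.round(model(p,'K',i),3) for i in range(3)])
E
python3 fit.py
```

```text
[ 0.549997   -0.07717172  1.94142653] 111.23554646584967
[[-0.8, 0.2], [-1.2, 0.5], [-0.7, 0.2], [-0.9, -0.1], [-1.4, -0.8], [-0.5, -0.8], [-0.3, -0.7], [-0.3, -1.2], [-0.2, -0.8], [-0.3, -0.7], [-0.0, -1.5], [-0.2, -1.4], [0.0, -1.4], [1.9, 0.3], [-1.1, 3.0], [0.7, 0.8], [0.6, 3.0]]
scene [ 0.4068 -0.0781  0.057 ] 0.1431775330349413 -179.6418159599281
side [ 0.4134 -0.0814  0.057 ] 0.13664898094799888 -178.22079832136004
[np.float64(51.235546465849666), np.float64(171.23554646584967), np.float64(291.2355464658496)] [array([0.614, 0.003, 0.11 ]), array([ 0.448, -0.061,  0.11 ]), array([ 0.587, -0.173,  0.11 ])]
```

Call:
servo_tool --pt "-0.02 0.01 0.01 0.12" --pt "-0.04 0.02 0.02 0.24" --pt "-0.06 0.03 0.03 0.36" --pt "-0.08 0.04 0.035 0.48" --pt "-0.1 0.05 0.04 0.6" --pt "-0.115 0.056 0.04 0.72" --pt "-0.126 0.061 0.04 0.84" --pt "-0.126 0.061 0.04 0.96" --pt "-0.126 0.061 0.04 1.08" --pt "-0.126 0.061 0.04 1.2"

```text
t: 2.78
position: [0.4489, -0.0612, 0.1938]
tcp_rot: [0.824, -0.567, 0.0, -0.0]
contact_force: [0.9, 0.7, 0.1]
finger_gap: 0.0917
```

Call:
servo_tool --pt "0 0 0 0.12" --pt "0 0 0 0.24" --pt "0 0 0 0.36" --pt "0 0 0 0.48" --pt "0 0 0 0.528" --pt "0 0 0 0.528" --pt "0 0 0 0.528"

```text
t: 3.37
position: [0.449, -0.061, 0.1937]
tcp_rot: [-0.65, 0.76, -0.0, 0.0]
contact_force: [0.4, -0.1, 0.4]
finger_gap: 0.0918
```

```bash
python3 - <<'E'
from h import *
c=camera('wrist');save(c,'w1.png')
s=sensors.get_state();print(s['t'],s['position'],s['joint_pos'],s['contact_force'],s['tcp_rot'])
for z in[.11]: print(proj(c,[.448,-.061,z]))
print(proj(c,[.55,-.077,.066]))
E
```

```text
3.4167 [ 0.44901539 -0.06102006  0.19367425] [-4.02858051e-01 -1.32429412e-01  1.97142556e+00  3.64827494e-06
  1.30244558e+00  1.32354067e+00] [ 0.33509108 -0.06965372 -0.57183128] [-6.50009152e-01  7.59926376e-01 -6.68266175e-05  3.51008384e-05]
[256.49106122 205.65263392]
[256.48538145  87.74447785]
```

View pics/w1.png

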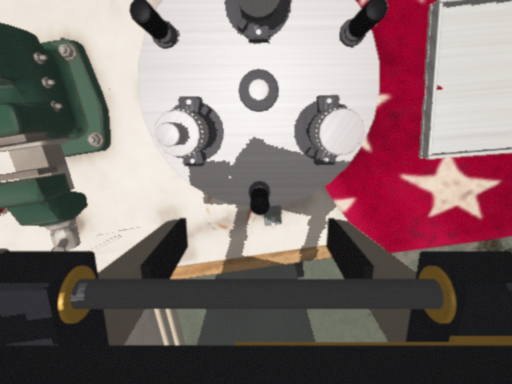

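Call:
servo_tool --pt "0 0 0.03 0" --pt "0 0 0.06 0" --pt "0 0 0.085 0" --pt "0 0 0.098 0" --pt "0 0 0.098 0" --pt "0 0 0.098 0"

```text
t: 3.92
position: [0.4486, -0.0609, 0.0954]
tcp_rot: [-0.65, 0.76, 0.001, -0.0]
contact_force: [-0.4, -0.5, -0.1]
finger_gap: 0.0921
```

Call:
servo_tool --pt "0 0 0 0" --pt "0 0 0 0" --pt "0 0 0 0" --pt "0 0 0 0" --pt "0 0 0 0" --pt "0 0 0 0" --pt "0 0 0 0" --pt "0 0 0 0" --hand -1 --squeeze 10

```text
t: 4.58
position: [0.449, -0.061, 0.0957]
tcp_rot: [-0.649, 0.76, -0.0, 0.0]
contact_force: [0.4, -0.6, -0.9]
finger_gap: 0.0406
```

```bash
python3 - <<'E'
from h import *
s=sensors.get_state();print(s['t'],s['position'],s['contact_force'],s['finger_gap'])
P=np.array(s['position'][:2]);C=np.array([.550,-.077]);v=P-C
from scipy.spatial.transform import Rotation as R
M=R.from_quat(s['tcp_rot']).as_matrix()
r=.103;a0=np.arctan2(v[1],v[0]);print(np.hypot(*v),np.degrees(a0))
for k in range(1,21):
    a=a0+np.radians(3.5*k);q=C+np.hypot(*v)*np.array([np.cos(a),np.sin(a)])-P
    print(k,(M.T@np.array([*q,0])).round(4).tolist(),round(-np.radians(3.5*k),3))
E
```

```text
4.5833 [ 0.44899312 -0.0610306   0.09565754] [ 0.42231925 -0.61573715 -0.91353453] 0.04055300443674909
0.10226148744880306 171.01578443057198
1 [0.0062, -0.0002, 0.0] -0.061
2 [0.0125, -0.0008, 0.0] -0.122
3 [0.0186, -0.0017, 0.0] -0.183
4 [0.0247, -0.003, 0.0] -0.244
5 [0.0307, -0.0047, 0.0] -0.305
6 [0.0366, -0.0068, 0.0] -0.367
7 [0.0424, -0.0092, 0.0] -0.428
8 [0.048, -0.012, 0.0] -0.489
9 [0.0534, -0.0151, 0.0] -0.55
10 [0.0586, -0.0185, 0.0] -0.611
11 [0.0637, -0.0223, 0.0] -0.672
12 [0.0684, -0.0263, 0.0] -0.733
13 [0.0729, -0.0306, 0.0] -0.794
14 [0.0772, -0.0352, 0.0] -0.855
15 [0.0811, -0.04, 0.0] -0.916
16 [0.0848, -0.0451, 0.0] -0.977
17 [0.0881, -0.0504, 0.0] -1.038
18 [0.0911, -0.0559, 0.0] -1.1
19 [0.0938, -0.0615, 0.0] -1.161
20 [0.0961, -0.0673, 0.0] -1.222
```

Call:
servo_tool --pt "0 0 0 0" --pt "0 0 0 0" --pt "0 0 0 0" --pt "0 0 0 0" --pt "0 0 0 0" --pt "0 0 0 0"

```text
t: 5.08
position: [0.4488, -0.0613, 0.0956]
tcp_rot: [-0.649, 0.76, -0.0, -0.0]
contact_force: [-2.1, -1.9, -1.1]
finger_gap: 0.0177
```

Call:
servo_tool --pt "0.0062 -0.0002 0 -0.061" --pt "0.0125 -0.0008 0 -0.122" --pt "0.0186 -0.0017 0 -0.183" --pt "0.0247 -0.003 0 -0.244" --pt "0.0307 -0.0047 0 -0.305" --pt "0.0366 -0.0068 0 -0.367" --pt "0.0424 -0.0092 0 -0.428" --pt "0.048 -0.012 0 -0.489" --pt "0.0534 -0.0151 0 -0.55" --pt "0.0586 -0.0185 0 -0.611"

```text
t: 5.92
position: [0.457, -0.1214, 0.0955]
tcp_rot: [0.849, -0.529, -0.002, 0.0]
contact_force: [-5.4, 0.4, 4.8]
finger_gap: 0.0178
```

Call:
servo_tool --pt "0.0062 -0.0002 0 -0.061" --pt "0.0125 -0.0008 0 -0.122" --pt "0.0186 -0.0017 0 -0.183" --pt "0.0247 -0.003 0 -0.244" --pt "0.0307 -0.0047 0 -0.305" --pt "0.0366 -0.0068 0 -0.367" --pt "0.0424 -0.0092 0 -0.428" --pt "0.048 -0.012 0 -0.489" --pt "0.0534 -0.0151 0 -0.55" --pt "0.0586 -0.0185 0 -0.611"

```text
t: 6.75
position: [0.4995, -0.1669, 0.0955]
tcp_rot: [0.969, -0.249, -0.001, 0.0]
contact_force: [-5.6, -2.6, 3.4]
finger_gap: 0.0172
```

Call:
servo_tool --pt "0 0 0 0" --pt "0 0 0 0" --pt "0 0 0 0"

```text
t: 7.0
position: [0.5005, -0.1673, 0.0956]
tcp_rot: [0.968, -0.251, 0.001, 0.001]
contact_force: [-0.5, -4.8, -1.6]
finger_gap: 0.018
```

```bash
python3 - <<'E'
from h import *
import pickle
s=sensors.get_state();print(s['t'],s['position'],s['contact_force'],s['tcp_rot'])
cs={}
for n,(x0,y0,x1,y1) in {'scene':(195,155,315,270),'side':(175,160,315,270),'wrist':(0,0,512,384)}.items():
    c=camera(n);cs[n]=c
    im=cv2.cvtColor(c['color'],cv2.COLOR_RGB2BGR)[y0:y1,x0:x1]
    f=min(780/(x1-x0),590/(y1-y0)); 
    cv2.imwrite(f'pics/{n}_2z.png',cv2.resize(im,None,fx=f,fy=f,interpolation=cv2.INTER_CUBIC))
pickle.dump(cs,open('cams2.pkl','wb'))
E
```

```text
7.0 [ 0.50048139 -0.1672791   0.0955582 ] [-0.54953544 -4.83810599 -1.58206505] [ 9.67965684e-01 -2.51080401e-01  5.35089278e-04  8.83585147e-04]
```

View pics/scene_2z.png

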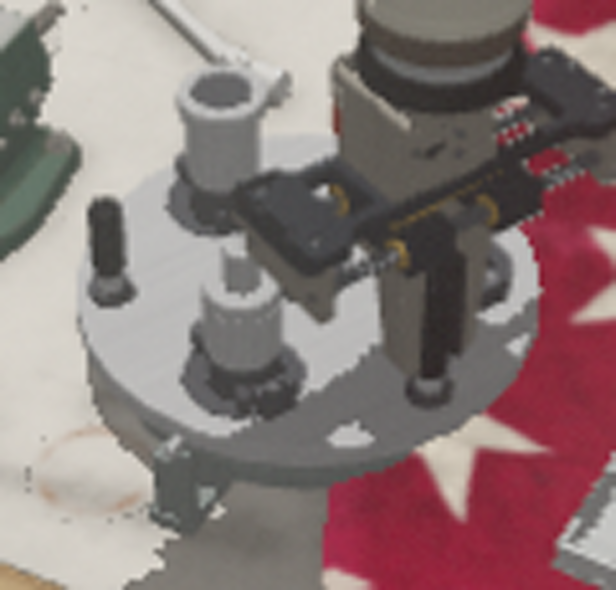

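View pics/side_2z.png

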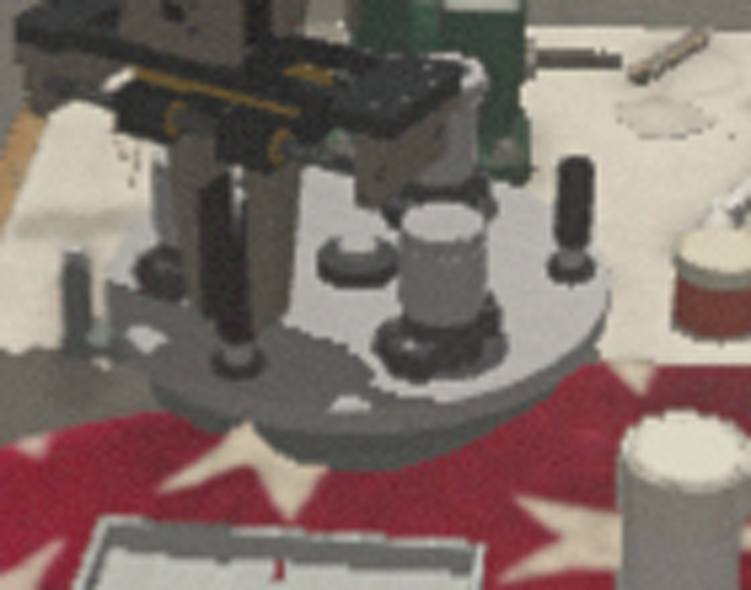

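View pics/wrist_2z.png

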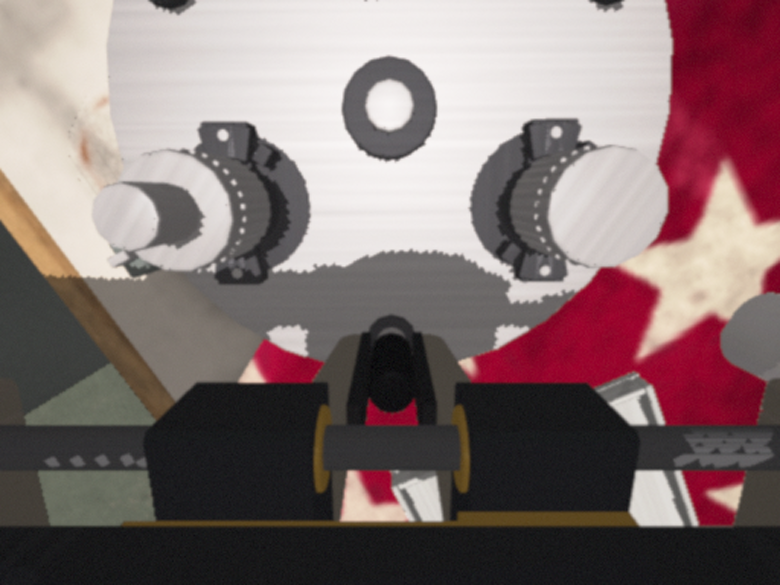

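Call:
servo_tool --pt "0 0 0 0" --pt "0 0 0 0" --pt "0 0 0 0" --pt "0 0 0 0" --pt "0 0 -0.02 0" --pt "0 0 -0.06 0" --pt "0 0 -0.1 0" --pt "0 0 -0.12 0" --pt "0 0 -0.12 0" --pt "0 0 -0.12 0" --hand 1

```text
t: 7.98
position: [0.5011, -0.1665, 0.2168]
tcp_rot: [0.968, -0.25, 0.001, 0.0]
contact_force: [-0.9, -0.1, -0.5]
finger_gap: 0.0823
```

```bash
python3 - <<'E'
from h import *
import pickle
from scipy.spatial.transform import Rotation as R
s=sensors.get_state();print(s['t'],s['position'],s['contact_force'],s['tcp_rot'],s['finger_gap'])
M=R.from_quat(s['tcp_rot']).as_matrix()
print(M.T@(np.array([.472,-.0785,.21])-s['position']), M.round(3))
cs={}
for n,(x0,y0,x1,y1) in {'scene':(195,155,315,270),'side':(175,160,315,270),'wrist':(0,0,512,384)}.items():
    c=camera(n);cs[n]=c
    im=cv2.cvtColor(c['color'],cv2.COLOR_RGB2BGR)[y0:y1,x0:x1]
    f=min(780/(x1-x0),590/(y1-y0)); 
    cv2.imwrite(f'pics/{n}_3z.png',cv2.resize(im,None,fx=f,fy=f,interpolation=cv2.INTER_CUBIC))
pickle.dump(cs,open('cams3.pkl','wb'))
E
```

```text
7.9833 [ 0.50114061 -0.16650033  0.21683265] [-0.92620837 -0.08815435 -0.45950119] [ 9.68159917e-01 -2.50328214e-01  1.44730568e-03  2.57975109e-04] 0.08227267839249376
[-0.06816343 -0.06284491  0.006647  ] [[ 0.875 -0.485  0.003]
 [-0.485 -0.875 -0.001]
 [ 0.003 -0.    -1.   ]]
```

View pics/scene_3z.png

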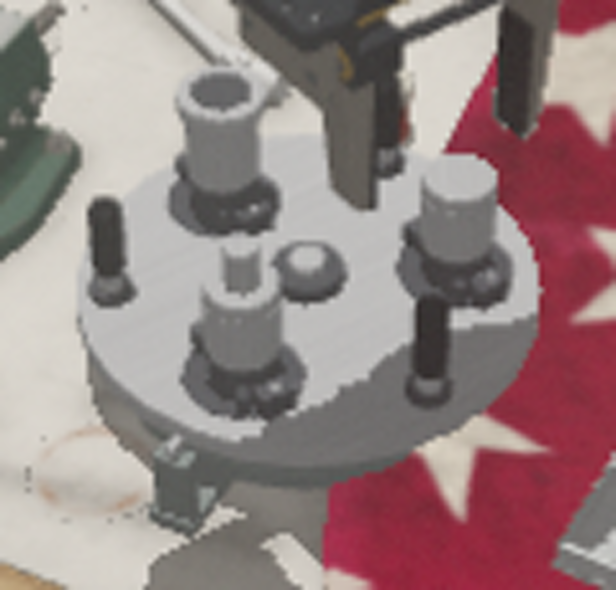

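View pics/side_3z.png

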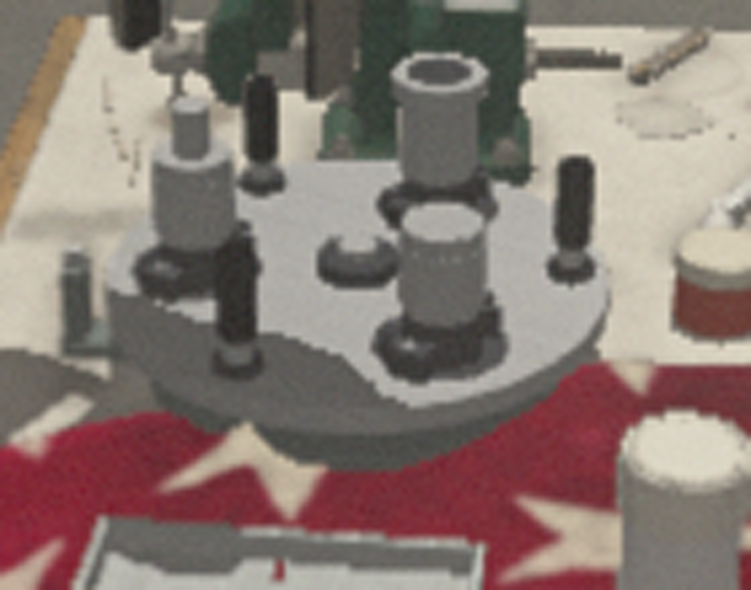

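View pics/wrist_3z.png

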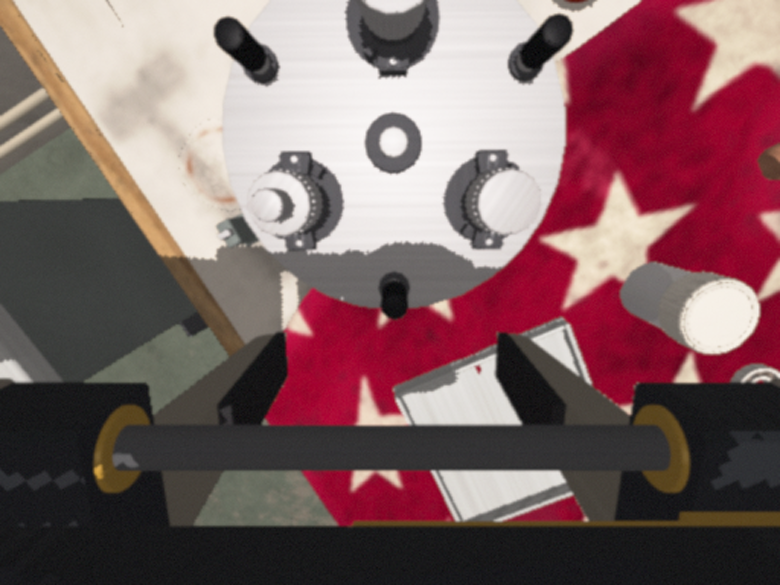

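```bash
python3 - <<'E'
import pickle,cv2,numpy as np
cs=pickle.load(open('cams3.pkl','rb'))
o=[]
for n,(x,y) in {'scene':(232,246),'side':(190,212),'wrist':(158,148)}.items():
    im=cv2.cvtColor(cs[n]['color'],cv2.COLOR_RGB2BGR)[y-16:y+16,x-16:x+16]
    o.append(cv2.resize(im,None,fx=8,fy=8,interpolation=cv2.INTER_NEAREST))
cv2.imwrite('pics/ptr.png',np.hstack(o))
E
```

```text
(no output)
```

View pics/ptr.png

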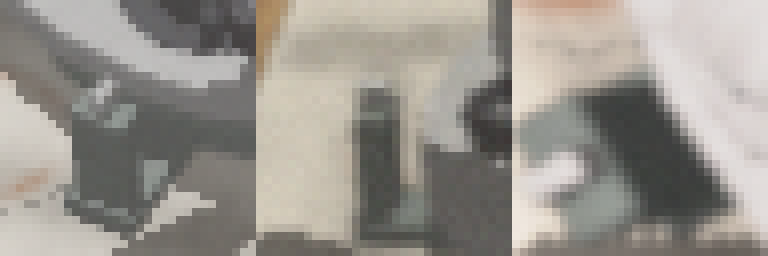

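```bash
cat > fit3.py <<'E'
from h import *
from scipy.optimize import least_squares
import pickle,sys
cams=pickle.load(open('cams3.pkl','rb'))
Z={'scene':(5.1304,195,155),'side':(5.3636,175,160),'wrist':(1.5234,0,0)}
D=2*np.pi/3
# knob idx: K0 = th-60, K1= th+60, K2=th+180
obs=[('scene','K',0,(105,205)),('scene','K',1,(432,301)),('scene','nose',0,(242,243)),('scene','stub',0,(458,174)),('scene','wide',0,(221,90)),('scene','hub',0,(306,257)),
('side','K',0,(261,80)),('side','K',1,(236,230)),('side','K',2,(576,162)),('side','stub',0,(442,221)),('side','wide',0,(440,70)),('side','nose',0,(191,104)),('side','hub',0,(357,243)),
('wrist','K',1,(396,302)),('wrist','K',0,(233,33)),('wrist','K',2,(555,32)),('wrist','nose',0,(271,203)),('wrist','hub',0,(393,142)),('wrist','stub',0,(509,202))]
ptr={'scene':(228.9,241.5),'side':(189.4,208.25),'wrist':(150.5,152.6)}
ns=['scene','side','wrist']
def model(p,k,i):
    c=p[:2];th=p[2]
    if k=='K': a=th-np.pi/3+D*i; r=.103;z=.110
    if k=='nose': a=th;r=.078;z=.138
    if k=='stub': a=th+D;r=.078;z=.114
    if k=='wide': a=th-D;r=.078;z=.126
    if k=='hub': a=0;r=0;z=.066
    return [c[0]+r*np.cos(a),c[1]+r*np.sin(a),z]
def res(p):
    o=[]
    for n,k,i,z in obs:
        f,x,y=Z[n];o.append(proj(cams[n],model(p,k,i))+p[4+2*ns.index(n):][:2]-np.array([z[0]/f+x,z[1]/f+y]))
    for n in ptr: o.append(proj(cams[n],[p[0]+.139*np.cos(p[3]),p[1]+.139*np.sin(p[3]),.057])+p[4+2*ns.index(n):][:2]-ptr[n])
    return np.concatenate(o+[p[4:]*.3])
s=least_squares(res,[.55,-.077,3.16,3.15]+[0]*6,loss='soft_l1',f_scale=.5);p=s.x
print(p.round(4),np.degrees(p[2:4]))
r=res(p)[:-6].reshape(-1,2)
for o,q in zip(obs+[(n,'ptr') for n in ptr],r.round(1)): print(o[:3],q)
cov=np.linalg.inv(s.jac.T@s.jac)*np.mean(r**2);print('sd deg',np.degrees(np.sqrt(np.diag(cov)[2:4])))
E
python3 fit3.py
```

```text
[ 5.4620e-01 -8.6500e-02  3.1612e+00  3.1187e+00 -1.8689e+00 -1.3903e+00
  1.8912e+00 -4.0440e-01 -4.6000e-03 -9.8431e+00] [181.12196131 178.68661174]
('scene', 'K', 0) [-0.3 -0.2]
('scene', 'K', 1) [0.1 0.9]
('scene', 'nose', 0) [-0.5  0.2]
('scene', 'stub', 0) [0.4 0.4]
('scene', 'wide', 0) [-0.2 -0.2]
('scene', 'hub', 0) [ 0.2 -0.2]
('side', 'K', 0) [ 0.1 -0.1]
('side', 'K', 1) [-0.7  4.1]
('side', 'K', 2) [0.5 0.1]
('side', 'stub', 0) [0.1 0.2]
('side', 'wide', 0) [0.3 0. ]
('side', 'nose', 0) [-0.4 -0. ]
('side', 'hub', 0) [ 0.3 -0.1]
('wrist', 'K', 1) [-0.1  1.7]
('wrist', 'K', 0) [-0.8 -0.2]
('wrist', 'K', 2) [ 3.7 -0.3]
('wrist', 'nose', 0) [-1.2  1.4]
('wrist', 'hub', 0) [ 1.6 -2. ]
('wrist', 'stub', 0) [ 1.6 -0.1]
('scene', 'ptr') [ 0.5 -0.2]
('side', 'ptr') [-1.2 -1.7]
('wrist', 'ptr') [-1.5  0.3]
sd deg [0.34880403 1.06636732]
```

```bash
sed -i "s/('side','K',1,(236,230)),//; s/\[p\[4:\]\*.3\]/[p[4:]*.5,(p[:2]-[.5505,-.077])\/.001]/; s/\[:-6\]/[:-8]/" fit3.py; python3 fit3.py
python3 - <<'E'
from h import *
import pickle
cams=pickle.load(open('cams3.pkl','rb'))
print(proj(cams['wrist'],[.5505,-.077,.066])*1.5234,proj(cams['wrist'],[.4725,-.078,.138])*1.5234)
# per camera: ptr and hub, nose angle all via onz in same camera
def ang(c,hub,ptr,nose):
    H=onz(c,*hub,.066);P=onz(c,*ptr,.057);N=onz(c,*nose,.138)
    for q in(P,N): d=q-H;print(np.hypot(*d[:2]).round(4),np.degrees(np.arctan2(d[1],d[0])).round(2))
    print(H)
S=lambda z,f,x,y:(z[0]/f+x,z[1]/f+y)
ang(cams['scene'],S((306,257),5.1304,195,155),(228.9,241.5),S((242,243),5.1304,195,155))
ang(cams['side'],S((357,243),5.3636,175,160),(189.4,208.25),S((191,104),5.3636,175,160))
ang(cams['wrist'],S((393,142),1.5234,0,0),(150.5,152.6),S((271,203),1.5234,0,0))
E
```

```text
[ 0.5502 -0.0792  3.1619  3.1058  0.056   0.335   0.12    0.8865 -0.0107
 -0.0468] [181.16215215 177.95149849]
('scene', 'K', 0) [-0.1 -0.2]
('scene', 'K', 1) [-0.   0.7]
('scene', 'nose', 0) [-0.4  0. ]
('scene', 'stub', 0) [0.4 0.4]
('scene', 'wide', 0) [-0.  -0.1]
('scene', 'hub', 0) [ 0.3 -0.2]
('side', 'K', 0) [0.  0.1]
('side', 'K', 2) [0.2 0.1]
('side', 'stub', 0) [0.1 0.1]
('side', 'wide', 0) [0.1 0.2]
('side', 'nose', 0) [-0.2  0. ]
('side', 'hub', 0) [ 0.2 -0.1]
('wrist', 'K', 1) [0.  3.2]
('wrist', 'K', 0) [-1.8 -1.6]
('wrist', 'K', 2) [ 4.7 -1.9]
('wrist', 'nose', 0) [-2.   0.7]
('wrist', 'hub', 0) [ 1.6 -0.8]
('wrist', 'stub', 0) [2.3 0. ]
('scene', 'ptr') [-0.  -0.7]
('side', 'ptr') [-0.8 -2.1]
('wrist', 'ptr') [-3.1  1.1]
sd deg [0.62691528 1.40508453]
[394.16958107 137.56169966] [265.54835964 199.05479566]
0.1398 178.57
0.0763 -177.95
[ 0.54803709 -0.07965383  0.066     ]
0.134 -177.76
0.0767 -179.29
[ 0.55023717 -0.08471027  0.066     ]
0.1335 178.18
0.0746 -178.45
[ 0.54846346 -0.07906901  0.066     ]
```

Call:
servo_tool --pt "-0.012 -0.005 -0.02 0.12" --pt "-0.025 -0.01 -0.035 0.24" --pt "-0.04 -0.016 -0.043 0.36" --pt "-0.055 -0.022 -0.043 0.48" --pt "-0.07 -0.028 -0.043 0.6" --pt "-0.085 -0.035 -0.043 0.72" --pt "-0.1 -0.041 -0.043 0.84" --pt "-0.105 -0.043 -0.043 0.96" --pt "-0.105 -0.043 -0.043 1.065" --pt "-0.105 -0.043 -0.043 1.065"

```text
t: 8.97
position: [0.4285, -0.0771, 0.2569]
tcp_rot: [-0.706, 0.708, 0.002, -0.0]
contact_force: [1.7, -0.4, -0.0]
finger_gap: 0.0919
```

Call:
servo_tool --pt "0 0 0 0" --pt "0 0 0 0" --pt "0 0 0 0"

```text
t: 9.22
position: [0.4292, -0.0779, 0.258]
tcp_rot: [0.708, -0.707, -0.001, 0.0]
contact_force: [-0.4, -0.3, -0.2]
finger_gap: 0.0918
```

```bash
python3 - <<'E'
from h import *
import pickle
s=sensors.get_state();print(s['t'],s['position'],s['tcp_rot'],s['finger_gap'])
c=camera('wrist');pickle.dump(c,open('w4.pkl','wb'));print(np.array(c['T']).round(4).tolist())
im=cv2.cvtColor(c['color'],cv2.COLOR_RGB2BGR)
cv2.imwrite('pics/w4.png',cv2.resize(im,None,fx=1.5,fy=1.5,interpolation=cv2.INTER_CUBIC))
E
```

```text
9.2167 [ 0.42924582 -0.07791435  0.25801175] [ 7.07556575e-01 -7.06656415e-01 -6.00967947e-04  2.07333248e-04] 0.0918390582875273
[[0.001, -0.9697, -0.2442, 0.4971], [-1.0, -0.0011, 0.0005, -0.0782], [-0.0007, 0.2442, -0.9697, 0.4084], [0.0, 0.0, 0.0, 1.0]]
```

View pics/w4.png

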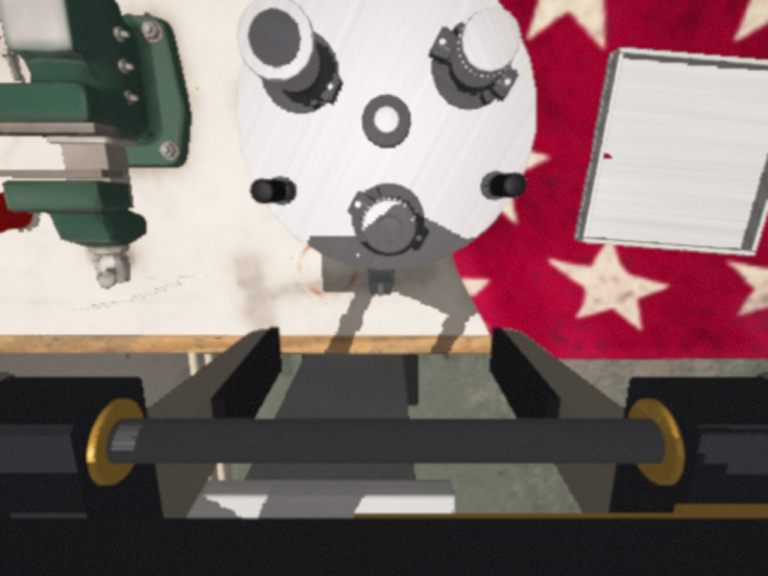

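```bash
python3 - <<'E'
import pickle,cv2,numpy as np
c=pickle.load(open('w4.pkl','rb'))
im=cv2.cvtColor(c['color'],cv2.COLOR_RGB2BGR)[60:205,160:360]
im=np.clip((im/255.)**.6*255,0,255).astype('uint8')
im=cv2.resize(im,None,fx=4,fy=4,interpolation=cv2.INTER_CUBIC)
cv2.imwrite('pics/w4z.png',im)
E
```

```text
(no output)
```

View pics/w4z.png

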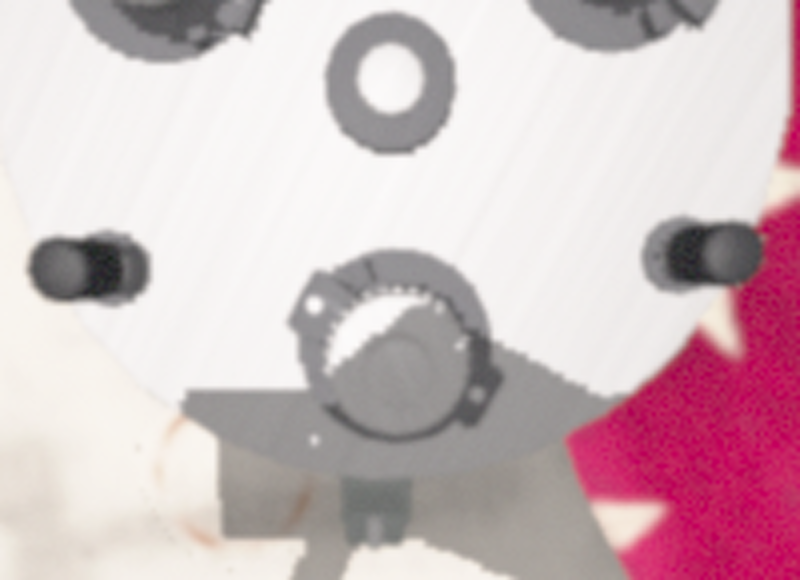

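```bash
python3 - <<'E'
from h import *
import pickle
c=pickle.load(open('w4.pkl','rb'))
g=lambda u,v,z:onz(c,160+u/4,60+v/4,z)[:2]
H=(g(391,78,.066)+g(391,83,.055))/2;print('H',H,g(391,78,.066),g(391,83,.055))
for n,a in {'top':(402,370,.114),'nose':(403,365,.138),'base':(397,338,.058),'ptrline':(374,530,.057),'ptrc':(377,515,.057),'kL':(65,268,.11),'kR':(735,252,.11),'kLb':(117,266,.052),'kRb':(675,254,.052)}.items():
    d=g(*a)-H;print(n,g(*a).round(4),np.hypot(*d).round(4),np.degrees(np.arctan2(d[1],d[0])).round(2)%360)
E
```

```text
H [ 0.54830282 -0.07917289] [ 0.54818009 -0.07915598] [ 0.54842555 -0.0791898 ]
top [ 0.4689 -0.0821] 0.0794 182.09
nose [ 0.4724 -0.082 ] 0.0759 182.13
base [ 0.4735 -0.0812] 0.0748 181.56
ptrline [ 0.4115 -0.0739] 0.1369 177.79
ptrc [ 0.4165 -0.0749] 0.1319 178.13
kL [0.495  0.0064] 0.1008 121.91
kR [ 0.4993 -0.169 ] 0.1023 241.37
kLb [0.4952 0.0065] 0.1008 121.77
kRb [ 0.4991 -0.168 ] 0.1015 240.99
```

Call:
servo_tool --pt "0.012 -0.01 0 -0.12" --pt "0.025 -0.02 0 -0.24" --pt "0.038 -0.03 0 -0.36" --pt "0.05 -0.04 0.01 -0.48" --pt "0.063 -0.05 0.03 -0.6" --pt "0.075 -0.06 0.05 -0.72" --pt "0.0894 -0.0713 0.06 -0.84" --pt "0.0894 -0.0713 0.06 -0.96" --pt "0.0894 -0.0713 0.06 -1.064" --pt "0.0894 -0.0713 0.06 -1.064"

```text
t: 10.1
position: [0.5006, -0.1675, 0.1979]
tcp_rot: [0.968, -0.249, -0.001, -0.0]
contact_force: [0.3, 0.8, 0.1]
finger_gap: 0.0915
```

Call:
servo_tool --pt "0 0 0 0" --pt "0 0 0.03 0" --pt "0 0 0.06 0" --pt "0 0 0.1025 0" --pt "0 0 0.1025 0" --pt "0 0 0.1025 0" --hand 0

```text
t: 10.6
position: [0.499, -0.1661, 0.0946]
tcp_rot: [0.968, -0.251, -0.003, -0.001]
contact_force: [-0.8, -0.5, 0.7]
finger_gap: 0.054
```

Call:
servo_tool --pt "0 0 0 0" --pt "0 0 0 0" --pt "0 0 0 0" --pt "0 0 0 0" --pt "0 0 0 0" --pt "0 0 0 0" --pt "0 0 0 0" --pt "0 0 0 0" --hand -1

```text
t: 11.27
position: [0.501, -0.1674, 0.0971]
tcp_rot: [0.968, -0.251, 0.0, 0.0]
contact_force: [-1.1, 0.9, 6.2]
finger_gap: 0.0175
```

Call:
servo_tool --pt "-0.002 0 0 0.02" --pt "-0.0045 0.0001 0 0.04" --pt "-0.0066 0.0002 0 0.064" --pt "-0.0066 0.0002 0 0.064" --pt "-0.0066 0.0002 0 0.064" --pt "-0.0066 0.0002 0 0.064"

```text
t: 11.77
position: [0.4954, -0.1643, 0.0971]
tcp_rot: [0.959, -0.282, 0.001, -0.0]
contact_force: [1.3, 1.7, 7.1]
finger_gap: 0.0179
```

Call:
servo_tool --pt "0 0 0 0" --pt "0 0 0 0" --pt "0 0 0 0" --pt "0 0 0 0" --pt "0 0 -0.04 0" --pt "0 0 -0.08 0" --pt "0 0 -0.12 0" --pt "0 0 -0.16 0" --pt "0 0 -0.16 0" --pt "0 0 -0.16 0" --hand 1

```text
t: 12.6
position: [0.496, -0.165, 0.2588]
tcp_rot: [0.959, -0.282, 0.003, 0.001]
contact_force: [0.4, 1.0, -1.4]
finger_gap: 0.082
```

Call:
servo_tool --pt "-0.015 -0.006 0 0.12" --pt "-0.03 -0.011 0 0.24" --pt "-0.045 -0.016 0 0.36" --pt "-0.06 -0.022 0 0.48" --pt "-0.075 -0.027 0 0.6" --pt "-0.09 -0.032 0 0.72" --pt "-0.1033 -0.037 0 0.84" --pt "-0.1033 -0.037 0 0.96" --pt "-0.1033 -0.037 0 0.998" --pt "-0.1033 -0.037 0 0.998"

```text
t: 13.43
position: [0.4267, -0.0766, 0.2538]
tcp_rot: [0.707, -0.707, -0.002, 0.001]
contact_force: [-0.7, -0.7, 0.4]
finger_gap: 0.0919
```

Call:
servo_tool --pt "0 0 0 0" --pt "0 0 0 0" --pt "0 0 0 0"

```text
t: 13.68
position: [0.4276, -0.0773, 0.2554]
tcp_rot: [0.708, -0.706, -0.001, 0.0]
contact_force: [0.8, 0.3, 0.6]
finger_gap: 0.0919
```

```bash
python3 - <<'E'
from h import *
import pickle
s=sensors.get_state();print(s['t'],s['position'],s['tcp_rot'],s['finger_gap'])
c=camera('wrist');pickle.dump(c,open('w5.pkl','wb'));save(c,'w5.png')
im=cv2.cvtColor(c['color'],cv2.COLOR_RGB2BGR)[60:205,160:360]
im=np.clip((im/255.)**.6*255,0,255).astype('uint8')
cv2.imwrite('pics/w5z.png',cv2.resize(im,None,fx=4,fy=4,interpolation=cv2.INTER_CUBIC))
E
```

```text
13.6833 [ 0.42763803 -0.07725272  0.25540741] [ 7.07949438e-01 -7.06262768e-01 -6.66274085e-04  2.26379159e-04] 0.09191182332612644
```

View pics/w5z.png

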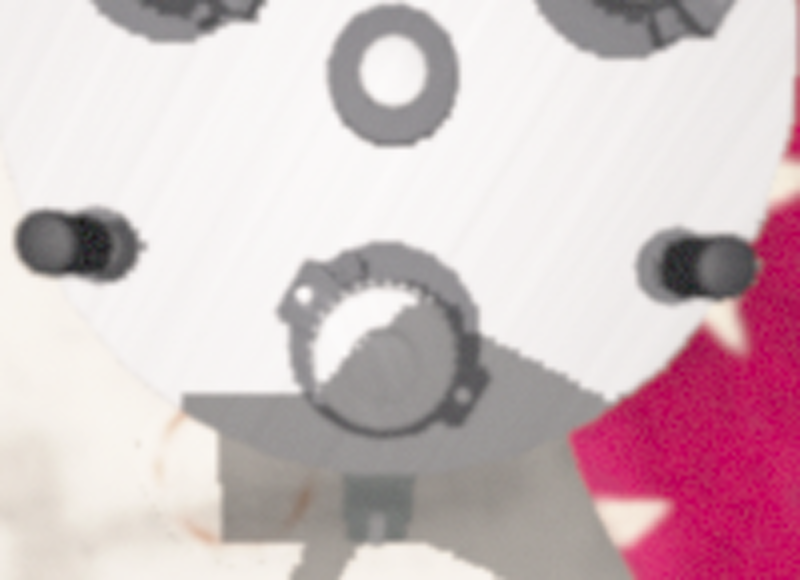

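```bash
python3 - <<'E'
from h import *
import pickle
c=pickle.load(open('w5.pkl','rb'))
g=lambda u,v,z:onz(c,160+u/4,60+v/4,z)[:2]
H=(g(393,70,.066)+g(393,75,.055))/2;print('H',H)
for n,a in {'top':(388,362,.114),'base':(384.5,330,.058),'ptrline':(377,525,.057),'ptrc':(379,512,.057),'kL':(50,242,.11),'kR':(727,266,.11),'kLb':(105,245,.052),'kRb':(668,265,.052)}.items():
    d=g(*a)-H;print(n,g(*a).round(4),np.hypot(*d).round(4),np.degrees(np.arctan2(d[1],d[0])).round(2)%360)
from scipy.spatial.transform import Rotation as R
s=sensors.get_state();M=R.from_quat(s['tcp_rot']).as_matrix();print(M.T@(np.array([.4725,-.0772,.092])-s['position']))
for n in ['wrist']: print(spot_in('tray_in',n), spot_in('long_driver_grip',n))
T=np.array(c['T']);print(T[:3,3])
E
```

```text
H [ 0.54840598 -0.07893621]
top [ 0.4696 -0.0776] 0.0788 179.06
base [ 0.4744 -0.0766] 0.074 178.17
ptrline [ 0.4121 -0.0742] 0.1364 178.03
ptrc [ 0.4164 -0.0749] 0.1321 178.24
kL [0.4998 0.0098] 0.1012 118.7
kR [ 0.4941 -0.1656] 0.1023 237.95999999999998
kLb [0.4998 0.01  ] 0.1013 118.67
kRb [ 0.4941 -0.1646] 0.1014 237.65
[ 7.05520864e-05 -4.49062475e-02  1.63571209e-01]
[] [{'at': [0.4696, -0.0745, 0.115], 'score': 0.79}, {'at': [0.4687, 0.2638, 0.0178], 'score': 0.56}, {'at': [0.4183, -0.0757, 0.0446], 'score': 0.28}]
[ 0.49554167 -0.0774608   0.40574621]
```

Call:
servo_tool --pt "-0.001 -0.02 0 0" --pt "-0.0025 -0.0446 0.01 0" --pt "-0.0025 -0.0446 0.04 0" --pt "-0.0025 -0.0446 0.07 0" --pt "-0.0025 -0.0446 0.1 0" --pt "-0.0025 -0.0446 0.13 0" --pt "-0.0025 -0.0446 0.15 0" --pt "-0.0025 -0.0446 0.162 0" --pt "-0.0025 -0.0446 0.162 0" --pt "-0.0025 -0.0446 0.162 0"

```text
t: 14.67
position: [0.4722, -0.0746, 0.0938]
tcp_rot: [0.708, -0.706, -0.001, 0.0]
contact_force: [0.6, -0.6, -0.0]
finger_gap: 0.092
```

Call:
servo_tool --pt "0 0 0 0" --pt "0 0 0 0" --pt "0 0 0 0" --pt "0 0 0 0" --pt "0 0 0 0" --pt "0 0 0 0" --pt "0 0 0 0" --pt "0 0 0 0" --pt "0 0 0 0" --pt "0 0 0 0" --hand -1 --squeeze 15

```text
t: 15.5
position: [0.4726, -0.0749, 0.0942]
tcp_rot: [0.708, -0.706, 0.0, 0.0]
contact_force: [0.2, -0.4, -0.5]
finger_gap: 0.0379
```

```bash
python3 - <<'E'
from h import *
s=sensors.get_state();print(s['t'],s['position'],s['contact_force'],s['moment'],s['finger_gap'])
c=camera('wrist');save(c,'w6.png')
E
```

```text
15.5 [ 0.47256054 -0.07493542  0.09416262] [ 0.18630816 -0.43546146 -0.4993599 ] [-0.19399745  0.1406224   0.0047384 ] 0.0379173783457562
```

View pics/w6.png

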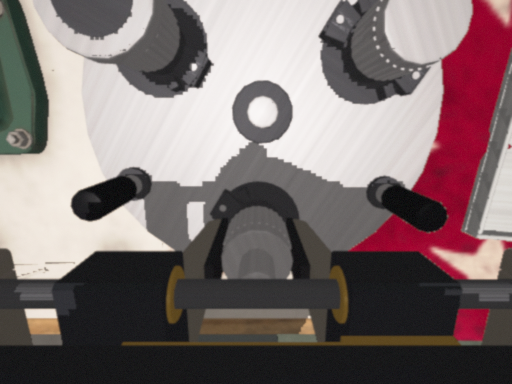

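Call:
servo_tool --pt "0 0 0 0" --pt "0 0 0 0" --pt "0 0 0 -0.1" --pt "0 0 0 -0.2" --pt "0 0 0 -0.3" --pt "0 0 0 -0.4" --pt "0 0 0 -0.5" --pt "0 0 0 -0.6" --hand -1 --squeeze 45

```text
t: 16.22
position: [0.4724, -0.0742, 0.0941]
tcp_rot: [0.886, -0.464, -0.0, -0.0]
contact_force: [-0.5, 0.7, 2.0]
finger_gap: 0.0373
```

Call:
servo_tool --pt "0 0 0 -0.1" --pt "0 0 0 -0.2" --pt "0 0 0 -0.3" --pt "0 0 0 -0.4" --pt "0 0 0 -0.5" --pt "0 0 0 -0.6" --pt "0 0 0 -0.7" --pt "0 0 0 -0.75" --pt "0 0 0 -0.75" --pt "0 0 0 -0.75"

```text
t: 17.05
position: [0.4724, -0.0744, 0.0942]
tcp_rot: [0.994, -0.11, -0.0, -0.0]
contact_force: [-0.4, 0.8, 2.1]
finger_gap: 0.0368
```

```bash
python3 - <<'E'
from h import *
s=sensors.get_state();print(s['t'],s['position'],s['contact_force'],s['moment'],s['finger_gap'],s['tcp_rot'])
c=camera('wrist');save(c,'w7.png')
E
```

```text
17.05 [ 0.4723593  -0.07436787  0.09415116] [-0.41505995  0.83015908  2.06843952] [0.17285311 0.23980871 0.07191565] 0.03680275016538577 [ 9.93927421e-01 -1.10036934e-01 -2.51517743e-04 -3.02580186e-04]
```

View pics/w7.png

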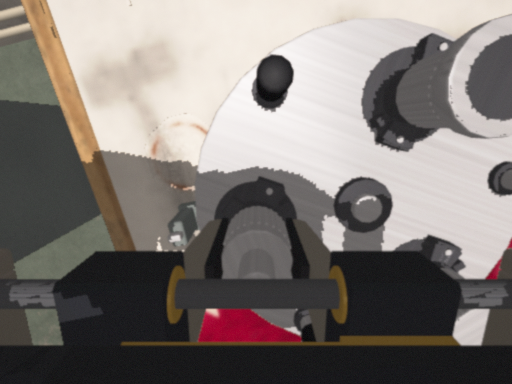

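Call:
servo_tool --pt "0 0 -0.002 0" --pt "0 0 -0.005 0" --pt "0 0 -0.009 0" --pt "0 0 -0.009 0" --pt "0 0 -0.009 0"

```text
t: 17.52
position: [0.4726, -0.0747, 0.1032]
tcp_rot: [0.994, -0.109, 0.0, 0.0]
contact_force: [0.3, -0.8, -4.3]
finger_gap: 0.0374
```

Call:
servo_tool --pt "0 0 -0.012 0" --pt "0 0 -0.024 0" --pt "0 0 -0.04 0" --pt "0 0 -0.06 0" --pt "0 0 -0.08 0" --pt "0 0 -0.092 0" --pt "0 0 -0.092 0" --pt "0 0 -0.092 0"

```text
t: 18.18
position: [0.4727, -0.0748, 0.1952]
tcp_rot: [0.994, -0.109, 0.0, 0.0]
contact_force: [-0.4, 0.4, -4.6]
finger_gap: 0.0377
```

```bash
python3 - <<'E'
from h import *
import pickle
s=sensors.get_state();print(s['t'],s['position'],s['contact_force'],s['moment'],s['finger_gap'],s['tcp_rot'])
cs={}
for n,(x0,y0,x1,y1) in {'scene':(195,145,395,295),'side':(155,130,315,330)}.items():
    c=camera(n);cs[n]=c
    im=cv2.cvtColor(c['color'],cv2.COLOR_RGB2BGR)[y0:y1,x0:x1]
    f=min(780/(x1-x0),590/(y1-y0)); print(f)
    cv2.imwrite(f'pics/{n}_8z.png',cv2.resize(im,None,fx=f,fy=f,interpolation=cv2.INTER_CUBIC))
    r=silhouettes('tray_in',n)
    for q in r[:1]:
        ct=max(cv2.findContours(q['region'].astype('uint8'),0,1)[0],key=cv2.contourArea);print(q['score'],cv2.approxPolyDP(ct,6,True)[:,0].tolist())
    print([(np.round(q['at'],4),q['score']) for q in spot_in('tray_in',n)])
pickle.dump(cs,open('cams8.pkl','wb'))
E
```

```text
18.1833 [ 0.47266645 -0.07478395  0.19516891] [-0.36316935  0.38911299 -4.59797296] [0.01901798 0.03469353 0.00166251] 0.03772906547637702 [ 9.94004608e-01 -1.09337252e-01  4.29924220e-04  1.41615492e-04]
3.9
0.6 [[329, 222], [304, 265], [363, 290], [386, 244]]
[(array([ 0.5218, -0.3452,  0.0171]), 0.65)]
2.95
0.78 [[193, 258], [178, 312], [259, 318], [263, 262]]
[(array([ 0.5261, -0.3521,  0.0141]), 0.86)]
```

View pics/scene_8z.png

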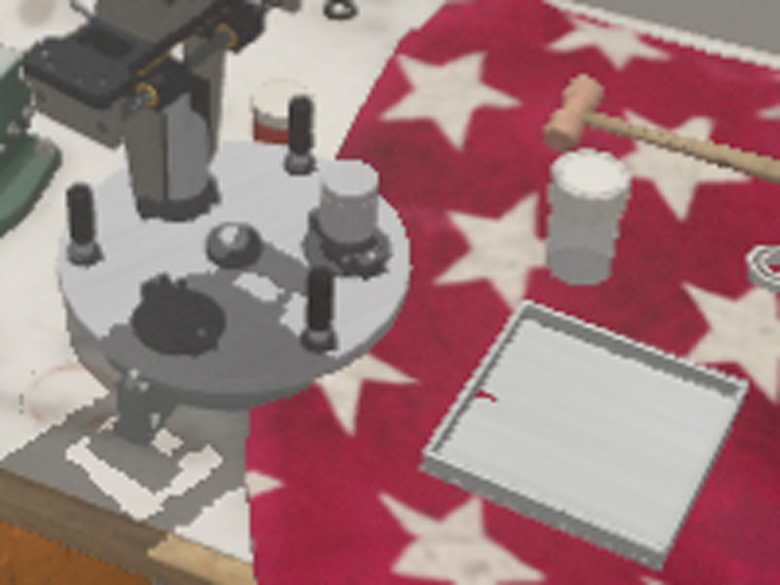

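View pics/side_8z.png

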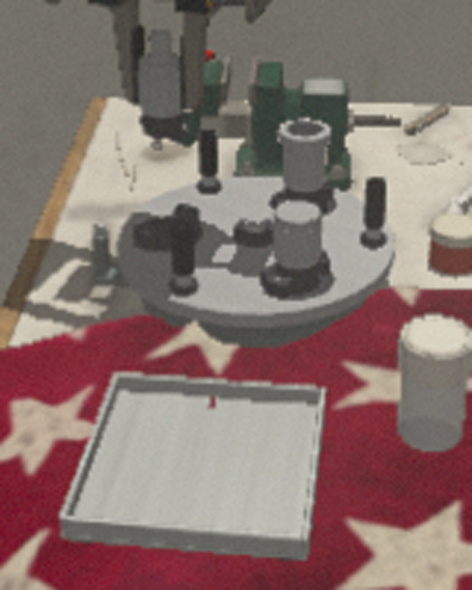

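```bash
python3 - <<'E'
from h import *
import pickle
cs=pickle.load(open('cams8.pkl','rb'))
for n,f,x,y,pts in [('scene',3.9,195,145,[(524,302),(748,382),(662,550),(424,457)]),('side',2.95,155,130,[(113,374),(325,388),(309,544),(62,526)])]:
  for z in (.018,.027,.036):
    q=np.array([onz(cs[n],a/f+x,b/f+y,z)[:2] for a,b in pts]);print(n,z,q.mean(0).round(4),[np.hypot(*(q[i]-q[i-1])).round(3) for i in range(4)],q.round(3).tolist())
E
```

```text
scene 0.018 [ 0.5354 -0.3427] [np.float64(0.162), np.float64(0.16), np.float64(0.162), np.float64(0.158)] [[0.62, -0.269], [0.612, -0.429], [0.451, -0.415], [0.458, -0.257]]
scene 0.027 [ 0.527  -0.3441] [np.float64(0.161), np.float64(0.158), np.float64(0.16), np.float64(0.156)] [[0.611, -0.271], [0.603, -0.43], [0.443, -0.416], [0.451, -0.26]]
scene 0.036 [ 0.5186 -0.3455] [np.float64(0.159), np.float64(0.157), np.float64(0.158), np.float64(0.154)] [[0.602, -0.274], [0.594, -0.43], [0.436, -0.416], [0.443, -0.262]]
side 0.018 [ 0.5242 -0.3329] [np.float64(0.167), np.float64(0.163), np.float64(0.166), np.float64(0.16)] [[0.448, -0.244], [0.611, -0.256], [0.599, -0.421], [0.439, -0.411]]
side 0.027 [ 0.5253 -0.3435] [np.float64(0.164), np.float64(0.161), np.float64(0.163), np.float64(0.158)] [[0.45, -0.256], [0.61, -0.267], [0.599, -0.43], [0.442, -0.42]]
side 0.036 [ 0.5264 -0.3542] [np.float64(0.161), np.float64(0.158), np.float64(0.16), np.float64(0.155)] [[0.452, -0.269], [0.61, -0.279], [0.599, -0.439], [0.444, -0.43]]
```

Call:
servo_tool --pt "0.004 0.01 0 0" --pt "0.011 0.026 0 0" --pt "0.02 0.046 0 0" --pt "0.029 0.068 0 0" --pt "0.039 0.09 0 0" --pt "0.048 0.112 0 0" --pt "0.058 0.134 0 0" --pt "0.067 0.156 0 0" --pt "0.077 0.178 0 0" --pt "0.086 0.2 0 0"

```text
t: 19.32
position: [0.5128, -0.2907, 0.1946]
tcp_rot: [0.994, -0.109, -0.0, 0.0]
contact_force: [-0.1, -0.6, -5.3]
finger_gap: 0.0374
```

Call:
servo_tool --pt "0.009 0.02 0.01 0" --pt "0.017 0.039 0.025 0" --pt "0.022 0.05 0.04 0" --pt "0.023 0.0536 0.06 0" --pt "0.023 0.0536 0.08 0" --pt "0.023 0.0536 0.095 0" --pt "0.023 0.0536 0.105 0" --pt "0.023 0.0536 0.115 0" --pt "0.023 0.0536 0.12 0" --pt "0.023 0.0536 0.12 0"

```text
t: 20.15
position: [0.5233, -0.3457, 0.074]
tcp_rot: [0.994, -0.109, -0.001, -0.0]
contact_force: [-0.0, -0.3, -3.8]
finger_gap: 0.0371
```

```bash
python3 - <<'E'
from h import *
s=sensors.get_state();print(s['t'],s['position'],s['contact_force'],s['moment'],s['finger_gap'],s['tcp_rot'])
for n,(x0,y0,x1,y1) in {'side':(155,130,315,330)}.items():
    c=camera(n)
    im=cv2.cvtColor(c['color'],cv2.COLOR_RGB2BGR)[y0:y1,x0:x1]
    cv2.imwrite(f'pics/{n}_9z.png',cv2.resize(im,None,fx=2.95,fy=2.95,interpolation=cv2.INTER_CUBIC))
E
```

```text
20.15 [ 0.5233007  -0.34565139  0.0739939 ] [-0.02643528 -0.33516943 -3.82367714] [ 0.08963081  0.0603891  -0.0808749 ] 0.03714469827126137 [ 9.94015011e-01 -1.09240163e-01 -7.07957285e-04 -4.93292355e-04]
```

View pics/side_9z.png

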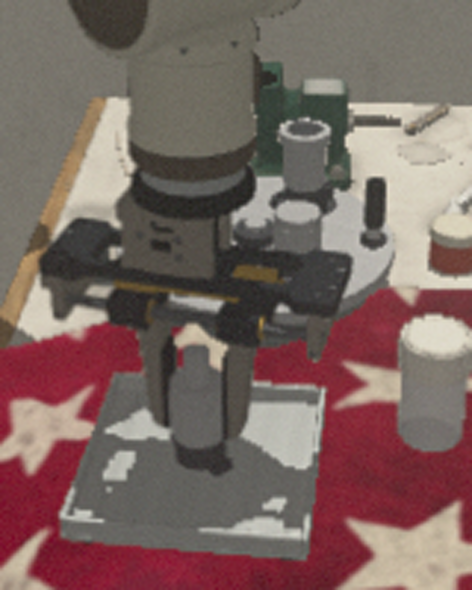

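Call:
servo_tool --pt "0 0 0.003 0" --pt "0 0 0.006 0" --pt "0 0 0.009 0" --pt "0 0 0.009 0" --pt "0 0 0.009 0"

```text
t: 20.62
position: [0.5237, -0.3458, 0.066]
tcp_rot: [0.994, -0.109, -0.0, -0.0]
contact_force: [1.0, 0.8, -3.6]
finger_gap: 0.0374
```

Call:
servo_tool --pt "0 0 0.001 0" --pt "0 0 0.002 0" --pt "0 0 0.003 0" --pt "0 0 0.003 0"

```text
t: 20.95
position: [0.5237, -0.3458, 0.0629]
tcp_rot: [0.994, -0.109, -0.0, -0.0]
contact_force: [0.6, 0.3, -3.9]
finger_gap: 0.0374
```

Call:
servo_tool --pt "0 0 0.0005 0" --pt "0 0 0.001 0" --pt "0 0 0.0012 0" --pt "0 0 0.0012 0"

```text
t: 21.28
position: [0.5238, -0.346, 0.0622]
tcp_rot: [0.994, -0.109, 0.0, 0.0]
contact_force: [-0.8, 0.4, -1.9]
finger_gap: 0.0373
```

Call:
servo_tool --pt "0 0 0.0005 0" --pt "0 0 0.0005 0" --pt "0 0 0.0005 0"

```text
t: 21.53
position: [0.5239, -0.346, 0.0622]
tcp_rot: [0.994, -0.109, 0.0, 0.0]
contact_force: [-3.6, 2.7, 4.3]
finger_gap: 0.0373
```

Standing on the floor; release.

Call:
servo_tool --pt "0 0 0 0" --pt "0 0 0 0" --pt "0 0 0 0" --pt "0 0 0 0" --pt "0 0 0 0" --pt "0 0 0 0" --pt "0 0 0 0" --pt "0 0 0 0" --hand 1

```text
t: 22.2
position: [0.5238, -0.3459, 0.0614]
tcp_rot: [0.994, -0.109, 0.0, 0.0]
contact_force: [0.1, 0.3, 0.6]
finger_gap: 0.0892
```

Call:
servo_tool --pt "0 0 -0.015 0" --pt "0 0 -0.035 0" --pt "0 0 -0.06 0" --pt "0 0 -0.09 0" --pt "0 0 -0.12 0" --pt "0 0 -0.15 0" --pt "0 0 -0.18 0" --pt "0 0 -0.18 0" --pt "0 0 -0.18 0" --pt "0 0 -0.18 0"

```text
t: 23.03
position: [0.5235, -0.3457, 0.2406]
tcp_rot: [0.994, -0.109, -0.0, -0.0]
contact_force: [-0.1, 0.7, 0.4]
finger_gap: 0.0922
```

```bash
python3 - <<'E'
from h import *
s=sensors.get_state();print(s['t'],s['position'],s['contact_force'],s['finger_gap'])
for n,(x0,y0,x1,y1) in {'scene':(195,145,395,295),'side':(155,130,315,330),'wrist':(0,0,512,384)}.items():
    c=camera(n)
    im=cv2.cvtColor(c['color'],cv2.COLOR_RGB2BGR)[y0:y1,x0:x1]
    f=min(780/(x1-x0),590/(y1-y0))
    cv2.imwrite(f'pics/{n}_10z.png',cv2.resize(im,None,fx=f,fy=f,interpolation=cv2.INTER_CUBIC))
E
```

```text
23.0333 [ 0.52351661 -0.34565358  0.24058089] [-0.08552062  0.74421387  0.42653608] 0.09221183617037942
```

View pics/scene_10z.png

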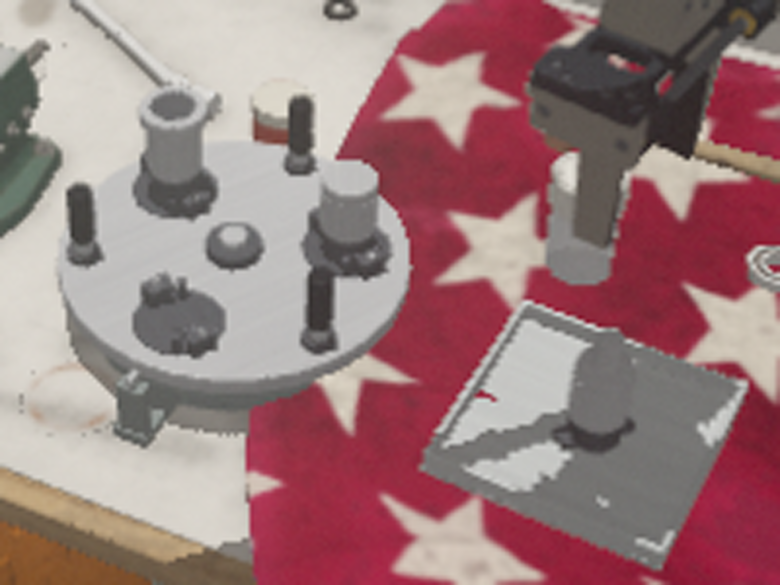

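View pics/side_10z.png

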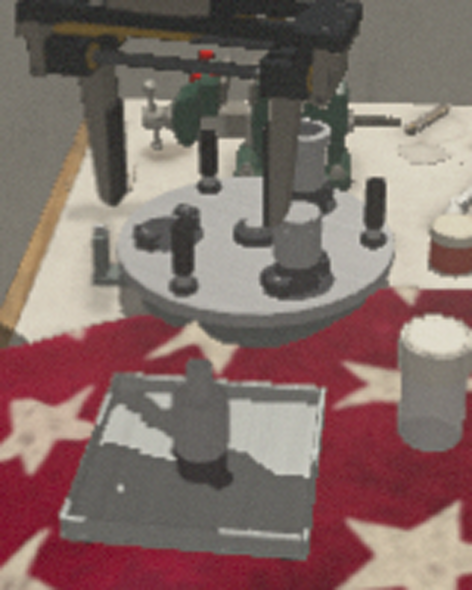

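View pics/wrist_10z.png

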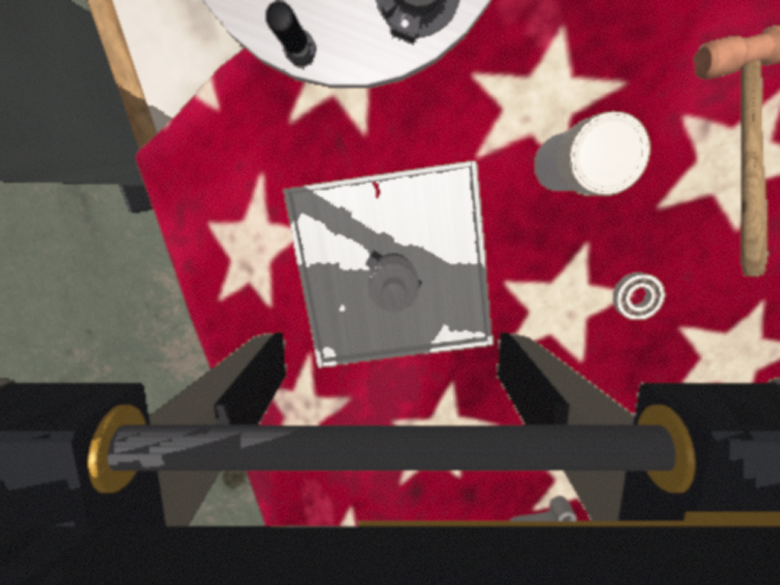

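Call:
servo_tool --pt "-0.015 -0.024 -0.015 0.12" --pt "-0.03 -0.048 -0.015 0.24" --pt "-0.045 -0.072 -0.015 0.36" --pt "-0.06 -0.096 -0.015 0.48" --pt "-0.075 -0.12 -0.015 0.6" --pt "-0.09 -0.144 -0.015 0.72" --pt "-0.105 -0.168 -0.015 0.84" --pt "-0.12 -0.192 -0.015 0.96" --pt "-0.135 -0.216 -0.015 1.08" --pt "-0.1518 -0.2412 -0.015 1.2"

```text
t: 24.02
position: [0.427, -0.0762, 0.2552]
tcp_rot: [0.757, -0.654, -0.001, 0.0]
contact_force: [0.5, 0.7, 0.5]
finger_gap: 0.0919
```

Call:
servo_tool --pt "0 0 0 0.1" --pt "0 0 0 0.152" --pt "0 0 0 0.152" --pt "0 0 0 0.152" --pt "0 0 0 0.152"

```text
t: 24.43
position: [0.4278, -0.0776, 0.2558]
tcp_rot: [0.707, -0.707, -0.001, 0.0]
contact_force: [0.3, -0.6, 0.2]
finger_gap: 0.0917
```

```bash
python3 - <<'E'
from h import *
import pickle
s=sensors.get_state();print(s['t'],s['position'],s['tcp_rot'])
c=camera('wrist');pickle.dump(c,open('w11.pkl','wb'))
im=cv2.cvtColor(c['color'],cv2.COLOR_RGB2BGR)[60:205,160:360]
im=np.clip((im/255.)**.6*255,0,255).astype('uint8')
cv2.imwrite('pics/w11z.png',cv2.resize(im,None,fx=4,fy=4,interpolation=cv2.INTER_CUBIC))
E
```

```text
24.4333 [ 0.42781376 -0.07760229  0.25583388] [ 7.07418182e-01 -7.06795001e-01 -5.48508972e-04  2.04714488e-04]
```

View pics/w11z.png

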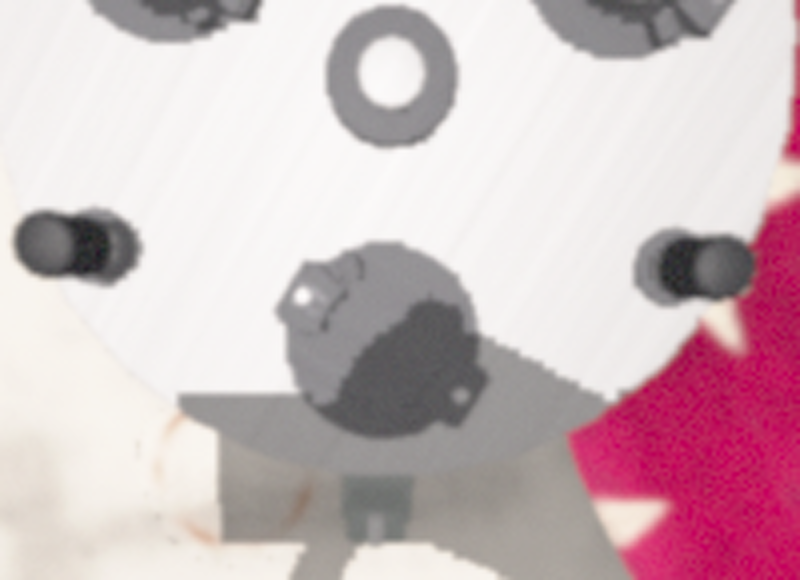

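```bash
python3 - <<'E'
from h import *
print([ (np.round(r['at'],3),r['score']) for r in spot_in('long_driver_grip','wrist')]) if 0 else None
workorder.finish_job();print(sensors.get_state()['t'])
E
```

```text
the job is handed in; nothing more can be done
the job is handed in; nothing more can be done
```

The long-nosed driver is out of the turret and standing upright in the middle of the aluminium tray. The turret has been left with that driver's seat lined up with the pointer. I handed the job in at about 24.5 s of the 54 s allowed.

- **Turret:** I gripped one black handle and turned the plate about 70° anticlockwise. The wrist camera then showed it about 3.5° too far, so I turned it back that much with the same handle.
- **Driver:** I gripped it mid-collar with almost no side force and turned it 77° anticlockwise. It lifted straight out with only its own weight on the gripper, about 4.5 N. I lowered it until it touched the tray floor, let go and backed off.
- **Final pictures:** The driver stands near the tray's centre. The empty seat sits on the line from the hub to the pointer to within about 0.5°. The other two drivers look as they did before. The pot and jar look unmoved in the pictures, but I did not measure them.
- **Disagreements:** Before the correction, the scene, side and wrist views disagreed by up to about 3° on the pointer's direction. I relied on the wrist view looking along the turret's radius. That view's centre was about 1.5 mm off the one I got from gripping the handle, and this should not affect the alignment.

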